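# Net weight of a case's exhibits on the draft-shield balance

## Robot

A 6-joint arm with a two-finger parallel gripper is mounted at the origin on a cart in front of the work surface, level with it; the furniture and walls round the work are solid. World frame = base frame: x ahead of the robot, y to its left, z up, the work surface at z = 0. Lengths are in m, angles in rad, forces in N, time in s.
With the tool pointing down it reaches from about 0.2 to 0.875 m from the base axis. Payload 3.4 kg.
Tool frame: the origin (TCP) lies between the finger pads; the fingertips stand 25 mm ahead of it and the grasp point (between the pads) lies 6 mm ahead of it (r.nose_length is the z of the fingertips in the tool frame, in m); z points along the fingers, y is the line along which they close (so a half turn about z gives the same grasp; the last joint's range is limited). The gripper opens to 94 mm and grips with 3 to 60 N. Pads are 16 mm wide; open, the fingers measure 119 mm over their backs; the gripper's body (75 mm by 177 mm) begins 78 mm behind the grasp point.
Start: joints at [1.107, 0.276, 1.505, -0, 1.361, -0.121], TCP at [0.193, 0.542, 0.23] pointing down, gripper open.
Joint ranges: [-2.89, 2.89], [-0.75, 2.08], [0.22, 2.7], [-1.18, 4.32], [0.11, 2.71], [-2.7, 2.7]. Speed limits (rad/s): [2.57, 2.57, 3.14, 3.14, 3.14, 3.14].

## Interface

Orientations are given as a unit quaternion [w, x, y, z].
In Python, from plant import r, gripper_to, inverse_kinematics, vision, models, telemetry gives the robot as it stands. Calls block until the motion is done:
- r.move_to(position, orientation): joint-space move of the TCP to a pose.
- r.move_l(position, rot=None, vel=0.15, guard=None): straight line of the TCP; rot=None keeps the orientation; vel is the mean speed in m/s. With guard (N) it stops when the force on the tool has changed by that much, and returns True; else False.
- r.movej(angles): joint-space move.
- gripper_to(opening, f_grip=None): finger opening in m; f_grip is the grip in N (None keeps the last); returns when the fingers have stopped.
- r.hold(seconds).
- inverse_kinematics(position, orientation): joint angles nearest the present ones, or None.
- vision.snapshot(name): name is "scene" or "top" or "wrist"; returns the picture (420x560x3 uint8, red, green, blue); there is no depth.
- vision.get_calibration(name): a dict with "fx", "fy", "cx", "cy" (pixels), "position" and "orientation" of the camera in the world. Camera axes: x right, y down, z forward; pixel columns grow to the right and rows downward; lengths in m; the calibration is good to about 2 mm. A picture is of the moment at which its call begins: read the wrist's pose just before it. get_calibration takes no time and is no camera call; for the wrist camera it gives the pose at the moment of the call.
A pose or a line that the arm cannot do raises r.PlanningError and nothing moves.
- r.sign_off(): hands the job in; it is judged then, once.
Trained networks look in the newest picture that a camera, given by its name, has taken for a name from the list of things; names that differ only in an ending like _2 or _b are one class to them, and where a whole thing is asked for, a point or a joint stands for the part that bears it (a point fixed in the world has none). Each returns a list of dicts, best first, with "score" (0 to 1); they miss things now and then, are a little off and sometimes report something else, mostly with a low value. They report only what shows in the picture. A call takes as long as a camera call.
- models.boxes_of(thing, camera): "at" ([x, y, z] in m, in world coordinates, good to about 4 mm: the middle of the surface that is visible of it).
- models.regions_of(thing, camera): "pixels" (420x560 bool, what is visible of it).
- models.mark_of(thing, camera): "at" ([x, y, z] in m, in world coordinates, good to about 4 mm: a listed point, or the origin of a listed thing).
Readings, each from a call of its own:
- telemetry.current_t(): time.
- telemetry.current_joints(): joint angles.
- telemetry.current_dq(): joint speeds.
- telemetry.current_joint_efforts(): joint torques, N m.
- telemetry.current_ee_pos(): TCP position.
- telemetry.current_tool_rot(): TCP orientation.
- telemetry.current_wrist_force(): force on the tool from outside, world axes, zero at the start.
- telemetry.current_torque(): the same for the moment, N m.
- telemetry.current_opening(): finger opening in m.
- telemetry.current_finger_force(): force on a finger pad.
Only numpy, scipy, OpenCV 4.12 (cv2) and the standard library are available. Lean on these libraries where they do the work, as an engineer would, in place of code of your own. Each camera call takes 0.05 s, during which the arm holds its last target. There are 200 camera calls.

## Task

Take the net weight of this case's exhibits: slide the balance's glass top door open, set the empty weighing tray flat in the middle of the pan, slide the door fully shut so that no draught disturbs the zero, and press the tare key. Then open the door again, lay every resin mount standing on the bench to the right of the balance, and the USB stick if there is one, in the tray, slide the door fully shut and press the print key. Never press tare with items in the tray, and leave the brass weight, the tools and the mounts in the rack where they are.

Things in the scene. Friction and masses are not known exactly. Their poses are not given: they have to be found in the camera images.
- balance: bench balance, white, fixed to the bench; 410 mm deep (x) and 214 mm wide (y), origin at bench level under the centre of its weighing pan, x points from its front (key panel, towards the robot) to its back, y to its left. Base 34 mm high; a shallow weighing chamber with glass walls (inner space 164 mm in x from -82 to +82, 199 mm in y) whose walls and rails end 102 mm above the bench; behind it a solid housing 94 mm high; the glass top door lies 96 to 100 mm above the bench
- pan (a point): centre of the top of the square steel weighing pan (122 mm in x by 132 mm in y), 44 mm above the bench, in the chamber; axes as the balance
- door (a joint): sliding glass top door of the chamber: 0 = shut, 0.155 m = fully open (slid back, along the balance's +x, over the housing); light friction of about 1 N, stays where it is left
- door_handle (a point): centre of the upright bar handle on the door: 10 mm thick in the balance's x, 50 mm long in y, standing 26 mm up from the door (its top 13 mm above this point); moves with the door
- tare_key (a joint): tare key: 0 = released, 0.004 m = fully down, springs back by itself; needs about 4.2 N to go fully down, counts as pressed beyond 0.0025 m
- tare_top (a point): centre of the top of the tare key, the wide rectangular white key (28 by 34 mm) at the left end of the front panel as seen by the robot, pressed straight down
- print_key (a joint): print key: 0 = released, 0.004 m = fully down, springs back, same spring as the tare key, counts as pressed beyond 0.0025 m
- print_top (a point): centre of the top of the print key, the round white key (24 mm diameter) at the right end of the front panel, pressed straight down
- tray: the loose aluminium weighing tray, about 120 g, 120 mm in x by 160 mm in y, walls 3 mm thick and 12 mm high (9 mm above its 3 mm floor), starting on the bench left of the balance; origin at the centre of its underside. A strap handle bridges the middle along its x axis and parts the floor into two halves, each 114 by 72 mm. It fits the chamber only with its axes along the balance's (either way round)
- tray_grip (a point): centre of the tray's handle bar: 68 mm long in the tray's x, 10 mm thick in y, 12 mm tall, 36 mm above the tray's underside, 33 mm above its floor, on two 5 mm thick posts at x = -31 and +31 mm
- tray_floor (a point): centre of the tray's inner floor, 3 mm above its underside; axes as the tray
- mount_a_center (a point): centre of a loose cylindrical cast-resin micro-section mount, cream coloured, 30 mm diameter, 17 mm high, about 15 g, standing flat on the bench in the area to the right of the balance; z is its cylinder axis. One of the items to weigh; None if absent in this run
- mount_b_center (a point): centre of a loose cylindrical cast-resin micro-section mount, cream coloured, 30 mm diameter, 18 mm high, about 15 g, standing flat on the bench in the area to the right of the balance; z is its cylinder axis. One of the items to weigh; None if absent in this run
- mount_c_center (a point): centre of a loose cylindrical cast-resin micro-section mount, cream coloured, 30 mm diameter, 18 mm high, about 15 g, standing flat on the bench in the area to the right of the balance; z is its cylinder axis. One of the items to weigh; None if absent in this run
- mount_d_center (a point): centre of a loose cylindrical cast-resin micro-section mount, cream coloured, 30 mm diameter, 15 mm high, about 15 g, standing flat on the bench in the area to the right of the balance; z is its cylinder axis. One of the items to weigh; None if absent in this run
- stick_center (a point): centre of the blue USB stick, 17 mm in x by 55 mm in y by 8 mm high, lying flat on the bench among the mounts. One of the items to weigh; None if absent in this run
- weight_center (a point): bystander: brass disc weight, 33 mm diameter, 12 mm high, standing among the mounts; not an item to weigh, leave it
- tweezers: bystander: steel tweezers lying near the front edge on the right, 118 mm long, 9 mm high; leave them
- loupe: bystander: folding loupe, 28 by 44 by 19 mm, left of the balance towards the back; leave it
- screwdriver: bystander: screwdriver lying near the front edge on the left, 164 mm long, 18 mm high; leave it

How it is judged:
On the way, in this order (a step that is already met when the one before it is completed fails the run):
1. the balance's top door is slid open (value of joint door above 0.12 m), for 0.1 s.
2. the weighing tray stands on the pan, released (x of tray_floor in the frame of pan between -0.018 and 0.018 m and y of tray_floor in the frame of pan between -0.02 and 0.02 m and z of tray_floor in the frame of pan between -0.002 and 0.006 m and angle between tray_floor's own z axis and vertical below 0.06 rad and contact force between the fingers and tray below 0.1 N), for 0.2 s.
3. the tare key is pressed with the door shut over the empty tray on the pan (all of step 2 and value of joint tare_key above 0.0025 m and value of joint door below 0.008 m and distance between each of mount_a_center, mount_b_center, mount_c_center, mount_d_center, stick_center and tray_floor above 0.11 m), for 0.05 s.
4. every exhibit lies in the tray on the pan (all of step 2 and x of mount_a_center in the frame of tray_floor between -0.06 and 0.06 m and y of mount_a_center in the frame of tray_floor between -0.08 and 0.08 m and z of mount_a_center in the frame of tray_floor between 0 and 0.036 m and x of mount_b_center in the frame of tray_floor between -0.06 and 0.06 m and y of mount_b_center in the frame of tray_floor between -0.08 and 0.08 m and z of mount_b_center in the frame of tray_floor between 0 and 0.036 m and x of mount_c_center in the frame of tray_floor between -0.06 and 0.06 m and y of mount_c_center in the frame of tray_floor between -0.08 and 0.08 m and z of mount_c_center in the frame of tray_floor between 0 and 0.036 m and x of mount_d_center in the frame of tray_floor between -0.06 and 0.06 m and y of mount_d_center in the frame of tray_floor between -0.08 and 0.08 m and z of mount_d_center in the frame of tray_floor between 0 and 0.036 m and x of stick_center in the frame of tray_floor between -0.06 and 0.06 m and y of stick_center in the frame of tray_floor between -0.08 and 0.08 m and z of stick_center in the frame of tray_floor between 0 and 0.036 m), for 0.2 s.
5. the door is slid shut over the loaded tray (all of step 4 and value of joint door below 0.008 m), for 0.1 s.
6. the print key is pressed with the door shut and all exhibits in the tray (all of step 5 and value of joint print_key above 0.0025 m), for 0.05 s.
At the end, for the whole second after the job is handed in: The tray stands flat and still on the pan, within 18 mm (x) and 20 mm (y) of its centre; every mount present and the USB stick if present lie inside its walls (centres under 36 mm above its floor); the door is shut to within 8 mm; both keys are released (all of step 5 and value of joint each of tare_key, print_key below 0.0015 m and linear speed of tray below 0.02 m/s); the robot touches nothing.
It fails at once if the tare key is pressed with an exhibit in the tray (value of joint tare_key above 0.0025 m and distance between any of mount_a_center, mount_b_center, mount_c_center, mount_d_center, stick_center and tray_floor below 0.085 m).
It fails at once if a bystander (brass weight, tweezers, loupe, screwdriver) is moved more than 5 cm (distance of any of weight_center, tweezers, loupe, screwdriver from where it was at the start of the episode above 0.05 m).
Of mount_a, mount_b, mount_c, mount_d, stick only 3 to 5 are there at a start; the rules pass over those that are not, and their reading is None.
At some moment in a run one of mount_a, mount_b, mount_c, mount_d, stick may be knocked a few centimetres aside while the robot is not near it.
Once in a run the grip may slacken for a moment while it holds something.
It also fails if it takes over 210 s, if anything falls off the work surface, if the arm or the gripper's body presses on something with over 40 N, if the wrist force passes 120 N, or if a joint passes its speed limit or range.

## Working session

There is one attempt and no reset: what is moved stays moved. The work goes in short steps, each a Python script; the robot and the scene stay as the last script left them, time stands still between calls to the robot, and variables do not carry over. Pictures are saved under pics/ and viewed, at most 14 in all, crops included, and the job is handed in when it is done.

```bash
ls; mkdir -p pics; cat > h.py <<'E'
import numpy as np, cv2
from plant import r, gripper_to, inverse_kinematics, vision, models, telemetry
def snap(c,n=None):
    im=vision.snapshot(c)
    if n: cv2.imwrite(f'pics/{n}.png',im[:,:,::-1])
    return im
def show(fn,t,c,k=6):
    for d in fn(t,c)[:k]: print(t,c,round(d['score'],2),np.round(d['at'],4))
E
python3 - <<'E'
from h import *
for c in ('scene','top'):
    snap(c,c)
    k=vision.get_calibration(c); print(c,k)
    for t in ['balance','pan','door_handle','tare_top','print_top','tray','tray_grip','mount_a_center','stick_center','weight_center']:
        show(models.mark_of,t,c)
print(telemetry.current_t(),telemetry.current_tool_rot())
E
```

```text
pics
scene {'fx': 460.0561062091651, 'fy': 460.0561062091651, 'cx': 278.35533768946567, 'cy': 207.66513955708325, 'position': array([-0.27706306, -0.6021354 ,  0.50126146]), 'orientation': array([-0.49347076,  0.74044876, -0.37371816,  0.26183388])}
balance scene 0.55 [ 0.5606 -0.0172  0.002 ]
balance scene 0.23 [ 0.4443 -0.2569  0.003 ]
pan scene 0.69 [0.5168 0.2715 0.0014]
pan scene 0.53 [ 0.3692 -0.3373 -0.0019]
pan scene 0.31 [ 0.5181 -0.0177  0.113 ]
door_handle scene 0.73 [ 0.5187 -0.0181  0.1122]
tare_top scene 0.65 [0.4363 0.0556 0.044 ]
print_top scene 0.44 [ 0.4373 -0.0942  0.0405]
tray scene 0.56 [ 0.5158  0.2729 -0.0031]
tray_grip scene 0.73 [0.5191 0.2706 0.032 ]
mount_a_center scene 0.7 [ 0.6236 -0.2677  0.0119]
stick_center scene 0.65 [ 0.6171 -0.3718  0.0056]
weight_center scene 0.66 [ 0.5446 -0.3602  0.0058]
top {'fx': 428.406654137281, 'fy': 428.406654137281, 'cx': 278.62861526797866, 'cy': 208.5676903445872, 'position': array([ 0.28577281, -0.05190195,  1.35125541]), 'orientation': array([ 0.07371115, -0.69846026,  0.70919593, -0.06132756])}
balance top 0.65 [ 0.5614 -0.0122  0.0035]
pan top 0.69 [ 0.6204 -0.2684  0.0061]
door_handle top 0.72 [ 0.5196 -0.0131  0.1106]
door_handle top 0.58 [0.5183 0.2688 0.0029]
tare_top top 0.46 [0.4335 0.0502 0.0429]
print_top top 0.37 [ 0.4328 -0.0888  0.0437]
tray top 0.85 [0.5188 0.2711 0.0047]
tray top 0.19 [6.515e-01 2.563e-01 2.000e-04]
tray_grip top 0.93 [0.5178 0.2716 0.036 ]
tray_grip top 0.3 [ 0.3677 -0.3364  0.0019]
mount_a_center top 0.45 [ 0.6216 -0.2682  0.0046]
stick_center top 0.55 [ 0.6152 -0.3719  0.0025]
weight_center top 0.53 [ 0.507  -0.2587  0.004 ]
weight_center top 0.46 [ 0.5399 -0.3586  0.0052]
1.1 [1.51356702e-05 1.70561585e-01 9.85347017e-01 3.17217388e-05]
```

View pics/top.png

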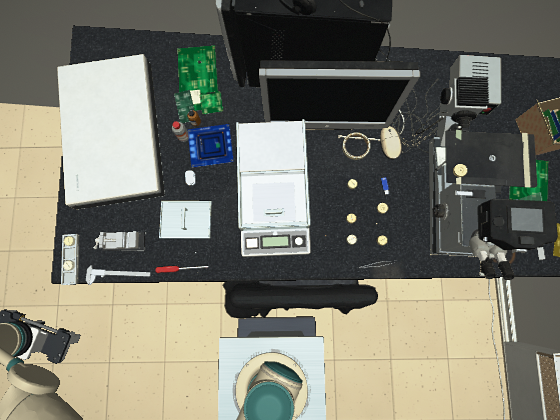

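View pics/scene.png

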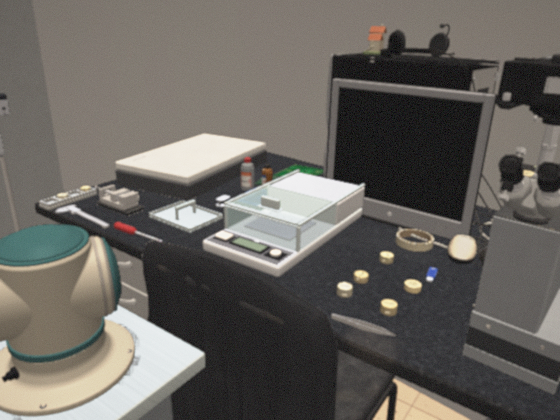

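The top view shows the tray at (185,219), the balance around (275,190) and its door handle at (275,211). Five discs stand to the right at (352,184), (383,208), (351,218), (352,239) and (382,240), with the stick at (385,185). So all four mounts, the brass weight and the stick are present. The scene view agrees. Next I'll take closer views with the wrist camera.

```bash
python3 - <<'E'
from h import *
q=[0,0,1,0]
r.move_to([0.52,0.25,0.30],q); snap('wrist','w_tray')
for t in ['tray','tray_grip']: show(models.mark_of,t,'wrist',2)
for d in models.regions_of('tray','wrist')[:1]:
    c=max(cv2.findContours(d['pixels'].astype('uint8'),0,2)[0],key=cv2.contourArea); print(cv2.minAreaRect(c))
r.move_to([0.50,-0.016,0.34],q); snap('wrist','w_bal')
print(vision.get_calibration('wrist'))
for t in ['balance','pan','door_handle','tare_top','print_top']: show(models.mark_of,t,'wrist',2)
r.move_to([0.54,-0.31,0.34],q); snap('wrist','w_mnt')
for t in ['mount_a_center','stick_center','weight_center']: show(models.mark_of,t,'wrist',8)
print(telemetry.current_t())
a,b=[cv2.imread(f'pics/{n}.png') for n in('w_bal','w_mnt')]
cv2.imwrite('pics/c.png',np.hstack([cv2.resize(x,(400,300)) for x in(a,b)]))
E
```

```text
tray wrist 0.63 [0.5136 0.2716 0.0012]
((76.5, 200.5), (293.0, 153.0), 90.0)
{'fx': 378.70541748585873, 'fy': 378.70541748585873, 'cx': 278.3123726156031, 'cy': 206.24405762809786, 'position': array([ 0.42093747, -0.01546941,  0.49334011]), 'orientation': array([0.09782729, 0.69967113, 0.70073823, 0.09927768])}
balance wrist 0.76 [ 0.5646 -0.0117  0.002 ]
door_handle wrist 0.61 [ 0.5232 -0.0173  0.1098]
door_handle wrist 0.51 [0.5184 0.2716 0.0072]
tare_top wrist 0.69 [ 0.5218 -0.0124  0.1107]
tare_top wrist 0.64 [0.435  0.0581 0.0422]
print_top wrist 0.69 [ 0.4407 -0.091   0.0415]
mount_a_center wrist 0.8 [ 0.624  -0.2677  0.0061]
stick_center wrist 0.88 [ 0.6131 -0.3711  0.0052]
weight_center wrist 0.74 [ 0.5448 -0.3588  0.0025]
5.6167
```

View pics/c.png

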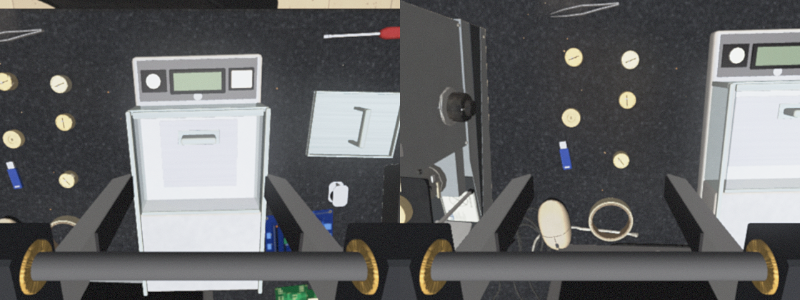

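View pics/w_mnt.png

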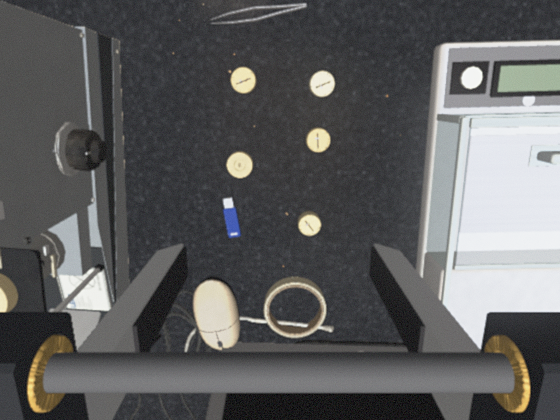

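Left picture: balance keys at about (153,80) and (241,78), handle at (198,137), and the balance turned roughly +0.04 rad. In the right picture the disc at (239,164) has a concentric ring, so it is the brass weight. The four slotted discs at (242,80), (322,83), (318,140) and (309,224) are the mounts, and the stick is at (231,217). I'll open the door first, then look at the tray.

```bash
cat >> h.py <<'E'
from scipy.spatial.transform import Rotation as R
YB=0.038; U=np.array([np.cos(YB),np.sin(YB),0]); V=np.array([-np.sin(YB),np.cos(YB),0])
H0=np.array([0.521,-0.0155,0.129])   # door handle grasp, shut
def Q(y): return [0,-np.sin(y/2),np.cos(y/2),0]
def ray(c,uv,z,cal=None):
    k=cal or vision.get_calibration(c); o=k['orientation']
    d=R.from_quat([*o[1:],o[0]]).apply([(uv[0]-k['cx'])/k['fx'],(uv[1]-k['cy'])/k['fy'],1])
    p=np.array(k['position']); return p+d*(z-p[2])/d[2]
def door(a,b,over=0):
    """carry the door from opening a to b"""
    p=H0+U*a; gripper_to(0.085,25)
    r.move_to(p+[0,0,.08],Q(YB)); print('guard',r.move_l(p,guard=8))
    gripper_to(0.03,25); print('grip',telemetry.current_opening())
    z=telemetry.current_ee_pos()[2]; e=H0+U*(b+over); e[2]=z
    print('slide',r.move_l(e,vel=.1,guard=25),telemetry.current_wrist_force())
    gripper_to(0.085); r.move_l(telemetry.current_ee_pos()+np.array([0,0,.08]))
E
python3 - <<'E'
from h import *
# mount pixels -> world, and balance yaw check (calibration of the present wrist pose)
for n,p in dict(m1=(309,224),m2=(318,140),m3=(322,83),m4=(242,80),w=(239,164)).items(): print(n,ray('wrist',p,.016))
print('st',ray('wrist',(229,203),.008),ray('wrist',(235,235),.008))
door(0,0.15)
r.move_to([0.52,-0.016,0.36],Q(0)); snap('wrist','w_open')
show(models.mark_of,'door_handle','wrist',2);show(models.mark_of,'pan','wrist',2);show(models.mark_of,'balance','wrist',2)
r.move_to([0.54,0.27,0.28],Q(0)); snap('wrist','w_tray2')
show(models.mark_of,'tray','wrist',2);show(models.mark_of,'tray_grip','wrist',2)
for d in models.regions_of('tray','wrist')[:1]:
    c=max(cv2.findContours(d['pixels'].astype('uint8'),0,2)[0],key=cv2.contourArea); print(cv2.minAreaRect(c))
print(telemetry.current_t())
a,b=[cv2.imread(f'pics/{n}.png') for n in('w_open','w_tray2')]
cv2.imwrite('pics/c2.png',np.hstack([cv2.resize(x,(400,300)) for x in(a,b)]))
E
```

```text
m1 [ 0.62322589 -0.26726561  0.016     ]
m2 [ 0.51235177 -0.25876482  0.016     ]
m3 [ 0.44450139 -0.25609386  0.016     ]
m4 [ 0.44131723 -0.35211162  0.016     ]
w [ 0.54285239 -0.35837759  0.016     ]
st [ 0.59665368 -0.3739062   0.008     ] [ 0.64200636 -0.36723835  0.008     ]
guard False
grip 0.049279234312955646
slide False [ 0.84378316 -6.17330886  2.5527354 ]
door_handle wrist 0.7 [ 0.6716 -0.0119  0.1089]
door_handle wrist 0.61 [ 0.5605 -0.0146  0.0441]
pan wrist 0.88 [ 0.5655 -0.0152  0.0417]
tray wrist 0.97 [0.5127 0.2713 0.0028]
tray_grip wrist 0.72 [0.516  0.2667 0.0339]
((278.6097412109375, 147.90411376953125), (149.14781188964844, 108.82221984863281), 1.1233025789260864)
14.0
```

View pics/c2.png

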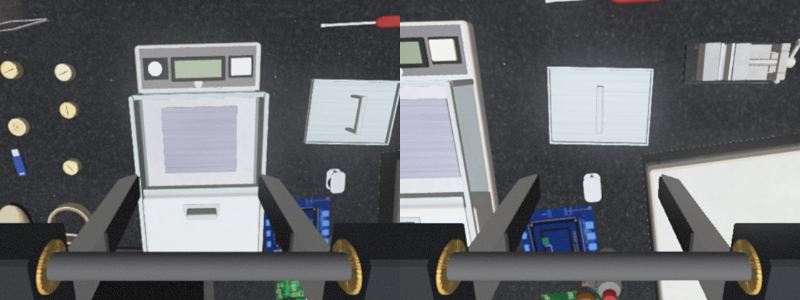

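The door is open, with the handle at (202,211) and the pan at (199,140). The tray's strap handle is at (600,108) in the right half. I'll refine the balance and tray yaw from the edges in these pictures.

```bash
python3 - <<'E'
import cv2,numpy as np
for n,box in(('w_open',(180,50,375,130)),('w_open',(215,140,345,250)),('w_tray2',(200,80,360,210))):
    im=cv2.imread(f'pics/{n}.png',0); x0,y0,x1,y1=box
    ls=cv2.createLineSegmentDetector().detect(im[y0:y1,x0:x1])[0][:,0]+[x0,y0,x0,y0]
    for l in ls:
        d=l[2:]-l[:2]; L=np.hypot(*d)
        if L>45: print(n,np.round(l,1),round(float(np.arctan2(d[1],d[0])%np.pi),4))
E
```

```text
w_open [362.6 125.6 364.9  63.1] 1.6073
w_open [359.4  58.5 191.8  63. ] 3.1145
w_open [314.3 112.  240.6 114.1] 3.1137
w_open [187.7  66.8 192.9 128.3] 1.4861
w_open [289.4 127.7 360.7 125.5] 3.1118
w_open [308.2  82.6 244.4  84.4] 3.1139
w_open [245.6 108.9 308.1 107.3] 3.1156
w_open [239.4  79.5 313.2  77.4] 3.1127
w_open [199.9 123.  195.4  69.2] 1.4871
w_open [357.6  64.3 355.9 119.3] 1.6019
w_open [195.6  67.6 356.9  63.2] 3.114
w_open [355.6 120.  280.6 122.1] 3.1142
w_open [274.4 122.2 199.3 124.1] 3.1164
w_open [233.1 127.9 288.1 127.4] 3.1332
w_open [234.4 149.3 329.4 147.2] 3.1202
w_open [331.4 148.1 330.8 233.1] 1.5779
w_open [328.1 240.  231.9 242.2] 3.119
w_tray2 [210.6 201.3 345.6 203.7] 0.018
w_tray2 [347.3 203.1 355.   96.8] 1.6424
w_tray2 [205.1  94.3 208.4 199.4] 1.5396
w_tray2 [353.1  95.2 205.6  92.3] 0.02
w_tray2 [214.4 196.  341.9 198.6] 0.0197
w_tray2 [342.9 196.9 349.7  99.3] 1.6405
w_tray2 [343.1 200.9 213.1 198.7] 0.0173
w_tray2 [210.2  96.9 213.2 194.4] 1.5404
w_tray2 [209.7 151.9 207.9  96.9] 1.5379
w_tray2 [272.7 183.1 274.3 120.6] 1.5955
w_tray2 [275.7 130.6 275.5 183.1] 1.5749
```

```bash
sed -i 's/YB=0.038/YB=0.026/' h.py; python3 - <<'E'
from h import *
k=vision.get_calibration('wrist'); tc=np.array([ray('wrist',p,.012,k) for p in((205.3,92.8),(353,95.2),(347,203.5),(210.6,201.3))])
ty=-0.019; print('tray',tc,tc.mean(0))
k2=dict(k); k2['position']=k['position']+np.array([-.02,-.286,.08])
pc=np.array([ray('wrist',p,.044,k2) for p in((234,149),(330,147),(330,240),(232,242))]); print('pan',pc,pc.mean(0))
g=(tc.mean(0)*[1,1,0]); gripper_to(.05,40)
r.move_to(g+[0,0,.12],Q(ty)); print(r.move_l(g+[0,0,.042],guard=10))
gripper_to(0,40); print('grip',telemetry.current_opening())
r.move_l(g+[0,0,.175],vel=.12); print(telemetry.current_opening(),telemetry.current_t())
E
```

```text
tray [[0.45675684 0.19100913 0.012     ]
 [0.45946529 0.34886765 0.012     ]
 [0.57981399 0.34831097 0.012     ]
 [0.57687614 0.19052121 0.012     ]] [0.51822806 0.26967724 0.012     ]
pan [[ 0.50296269 -0.07194856  0.044     ]
 [ 0.50070122  0.04682457  0.044     ]
 [ 0.62356037  0.05128054  0.044     ]
 [ 0.62613844 -0.07879677  0.044     ]] [ 0.56334068 -0.01316006  0.044     ]
False
grip 0.009989130153154085
0.009845698910746855 18.0417
```

```bash
cat >> h.py <<'E'
P=np.array([0.5635,-0.0135,0])
def tl(x,y,z): return P+U*x+V*y+[0,0,z]
E
python3 - <<'E'
from h import *
t=tl(-.005,0,0)
r.move_l(t+[0,0,.175],rot=Q(YB),vel=.15); print(telemetry.current_opening())
print('f0',telemetry.current_wrist_force())
print(r.move_l(t+[0,0,.085],vel=.05,guard=5),telemetry.current_ee_pos(),telemetry.current_wrist_force(),telemetry.current_opening())
E
```

```text
0.009402780713018432
f0 [-0.03608099  0.47933414 -0.41051453]
True [ 0.55849284 -0.01364043  0.0861406 ] [ 0.30785176 -0.66345939  5.35786926] 0.009432458603027476
```

```bash
python3 - <<'E'
from h import *
gripper_to(.04); r.move_l(tl(-.005,0,.2)); r.move_to([0.52,-0.016,0.36],Q(0)); snap('wrist','w_placed')
for t in('tray','tray_grip','door_handle'): show(models.mark_of,t,'wrist',2)
print(telemetry.current_t())
E
```

```text
tray wrist 0.61 [ 0.5541 -0.0094  0.0454]
tray_grip wrist 0.55 [ 0.5556 -0.0166  0.0778]
door_handle wrist 0.95 [ 0.6713 -0.0128  0.1137]
24.2583
```

View pics/w_placed.png

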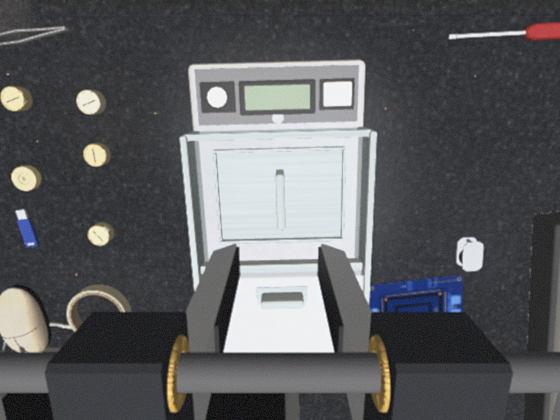

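The tray sits in the chamber at about (280,195), apparently flat and square. The tare key is at (338,95) and the print key at (216,97). I'll shut the door next and press tare.

```bash
cat >> h.py <<'E'
def press(p):
    gripper_to(0,10); r.move_to([p[0],p[1],.13],Q(YB)); r.move_l([p[0],p[1],.075])
    print('press',r.move_l([p[0],p[1],.055],vel=.02,guard=6),telemetry.current_ee_pos(),telemetry.current_wrist_force())
    r.hold(.15); r.move_l([p[0],p[1],.14])
E
python3 - <<'E'
from h import *
print('tare',ray('wrist',(338,95),.042),'print',ray('wrist',(216.5,97),.042))
door(.15,0,-.003)
r.move_to([0.48,-0.016,0.36],Q(0)); snap('wrist','w_shut'); 
for t in('door_handle','tare_top','print_top'): show(models.mark_of,t,'wrist',2)
print(telemetry.current_t())
E
```

```text
tare [0.43607666 0.05545956 0.042     ] print [ 0.43843022 -0.08913761  0.042     ]
guard False
grip 0.05022386988014471
slide False [ 5.81053361  1.03330543 -4.25879978]
door_handle wrist 0.55 [ 0.5214 -0.0164  0.1089]
tare_top wrist 0.84 [0.4354 0.0578 0.0437]
tare_top wrist 0.68 [ 0.6152 -0.3744  0.0037]
print_top wrist 0.58 [ 0.4416 -0.0909  0.0417]
31.2333
```

View pics/w_shut.png

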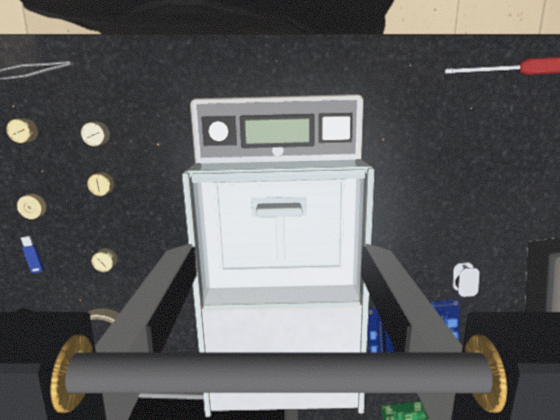

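The handle is back at (279,208), and the 5.8 N I felt at the end of travel means the door is against its stop. Now tare, then reopen the door and look at the mounts.

```bash
python3 - <<'E'
from h import *
press([.4360,.0562])
door(0,.15)
r.move_to([0.54,-0.31,0.34],Q(0)); im=snap('wrist','w_mnt2')
k=vision.get_calibration('wrist'); print(k['position'])
g=cv2.GaussianBlur(cv2.cvtColor(im,cv2.COLOR_RGB2GRAY),(3,3),0)
for c in cv2.HoughCircles(g[40:260,190:370],cv2.HOUGH_GRADIENT,1,20,param1=150,param2=14,minRadius=9,maxRadius=17)[0]:
    uv=c[:2]+[190,40]; print(uv,c[2],np.round(ray('wrist',uv,.016,k),4))
show(models.mark_of,'stick_center','wrist',1); show(models.mark_of,'door_handle','wrist',1)
print(telemetry.current_t())
E
```

```text
press True [0.43637345 0.05622742 0.06370817] [-0.52479803  0.38126999  6.54224639]
guard False
grip 0.04957632794056634
slide False [1.1268947  0.40399907 2.3283475 ]
[ 0.46138193 -0.30944614  0.49274781]
[242.5  79.5] 12.7 [ 0.4405 -0.3511  0.016 ]
[239.5 164.5] 13.2 [ 0.5429 -0.3574  0.016 ]
[318.5 139.5] 11.6 [ 0.5113 -0.2581  0.016 ]
[322.5  83.5] 12.1 [ 0.4448 -0.2553  0.016 ]
[309.5 224.5] 10.5 [ 0.6231 -0.2665  0.016 ]
stick_center wrist 0.72 [ 0.615  -0.3724  0.0028]
door_handle wrist 0.8 [ 0.6711 -0.0089  0.1116]
43.2417
```

View pics/w_mnt2.png

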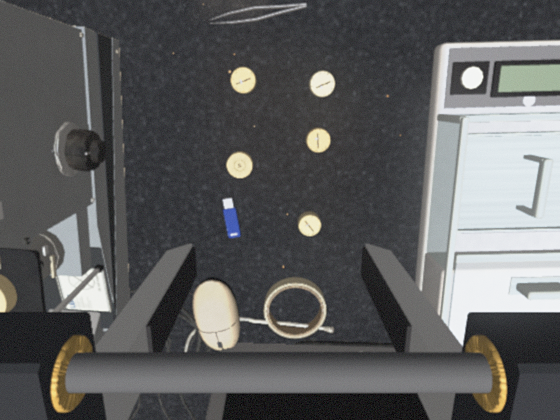

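Tare went fully down at 6.5 N with the tip at about z=0.039, and the door is open again. Mounts are at (242,80), (322,83), (318,140) and (309,224), the weight at (239,164) and the stick at (231,217), all where they were. Now I'll transfer the first mount.

```bash
cat >> h.py <<'E'
HV=[0.54,-0.31,0.34]; W=np.array([.543,-.358])
def mounts(n=None):
    r.move_to(HV,Q(0)); im=snap('wrist',n); k=vision.get_calibration('wrist')
    g=cv2.GaussianBlur(cv2.cvtColor(im,cv2.COLOR_RGB2GRAY),(3,3),0)
    m=np.zeros_like(g); m[30:265,150:400]=g[30:265,150:400]
    cs=cv2.HoughCircles(m,cv2.HOUGH_GRADIENT,1,20,param1=150,param2=14,minRadius=9,maxRadius=16)
    out=[]
    for c in (cs[0] if cs is not None else []):
        p=ray('wrist',c[:2],.016,k); print('circle',c,np.round(p[:2],4))
        if np.hypot(*(p[:2]-W))>.022 and p[1]<-.17: out.append(p[:2])
    return out
def pick(p,yaw,w,zt=.0275):
    gripper_to(w+.03,35); r.move_to([p[0],p[1],.1],Q(yaw))
    if r.move_l([p[0],p[1],zt],vel=.12,guard=8): print('HIT',telemetry.current_ee_pos())
    gripper_to(0,35); r.move_l([p[0],p[1],.165],vel=.2)
    o=telemetry.current_opening(); print('picked',o); return abs(o-w)<.005
def place(x,y,w,zt=.075):
    t=tl(x-.005,y,0); r.move_l(t+[0,0,.165],rot=Q(YB),vel=.25)
    o=telemetry.current_opening(); print('over',o)
    if abs(o-w)>.005: return False
    if r.move_l(t+[0,0,zt],vel=.12,guard=8): print('HIT',telemetry.current_ee_pos())
    print('down',telemetry.current_opening())
    gripper_to(w+.008); r.move_l(t+[0,0,.17],vel=.2); return True
E
python3 - <<'E'
from h import *
m=min(mounts(),key=lambda p:p[0]*0+np.hypot(*(p-[.511,-.258])))
print(pick(m,YB,.03) and place(.038,-.042,.03))
snap('scene','s1'); print(mounts('w3'),telemetry.current_t())
E
```

```text
circle [239.5 164.5  12.5] [ 0.5429 -0.3588]
circle [318.5 139.5  12.4] [ 0.5114 -0.2593]
circle [310.5 224.5  10.5] [ 0.6234 -0.2666]
circle [243.5  79.5  12.1] [ 0.4403 -0.3512]
circle [322.5  83.5  12.1] [ 0.4448 -0.2565]
picked 0.028425953118414185
over 0.028578678166673754
HIT [ 0.59577965 -0.05523586  0.07384517]
down 0.02880632756380809
True
circle [242.5  80.5  12.5] [ 0.4411 -0.3507]
circle [238.5 165.5  13.2] [ 0.5435 -0.3582]
circle [309.5 225.5  10.3] [ 0.6238 -0.2661]
circle [321.5  83.5  12.1] [ 0.4443 -0.2562]
[array([ 0.44105357, -0.35066821]), array([ 0.6237712 , -0.26611612]), array([ 0.44426904, -0.25615175])] 51.4333
```

View pics/w3.png

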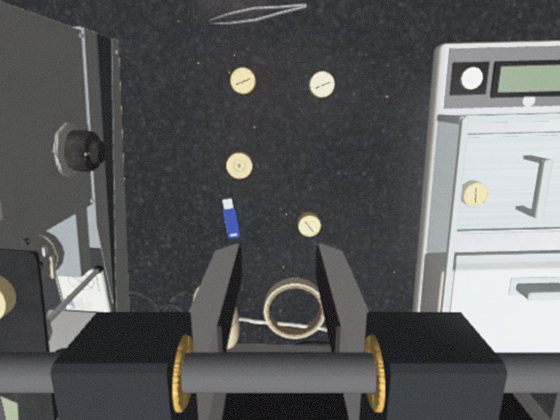

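The first mount stands in the tray at (475,194), and the rest haven't moved. I'll carry on with the other mounts.

```bash
python3 - <<'E'
from h import *
for x,y in((0,-.042),(-.038,-.042),(-.038,.042)):
    ms=mounts()
    m=max(ms,key=lambda p:p[0])
    ok=pick(m,YB,.03) and place(x,y,.03,.077)
    print(m,ok)
    if not ok: break
print(mounts('w4'),telemetry.current_t()); show(models.mark_of,'stick_center','wrist',3)
E
```

```text
circle [239.5 164.5  12.5] [ 0.5429 -0.3583]
circle [242.5  79.5  12.7] [ 0.4403 -0.352 ]
circle [309.5 224.5  11.4] [ 0.6232 -0.2674]
circle [322.5  82.5  11.8] [ 0.4436 -0.2562]
picked 0.02861462992503178
over 0.028476141198105282
HIT [ 0.55863247 -0.05608145  0.08640471]
down 0.029053453402857875
[ 0.62320026 -0.2673957 ] True
circle [238.5 165.5  13.2] [ 0.5433 -0.3581]
circle [321.5  84.5  12.1] [ 0.4452 -0.256 ]
circle [242.5  80.5  12.1] [ 0.4408 -0.3506]
picked 0.02887598257987807
over 0.028789936203493568
down 0.02896962534731189
[ 0.44519734 -0.25600186] True
circle [238.5 165.5  13.2] [ 0.5431 -0.3581]
circle [241.5  80.5  12.7] [ 0.4407 -0.3518]
picked 0.028649374545348077
over 0.029013706635399688
down 0.028439311634823012
[ 0.44065234 -0.35176726] True
circle [238.5 165.5  13.2] [ 0.5437 -0.3584]
[] 76.025
stick_center wrist 0.58 [ 0.6175 -0.3747  0.0059]
stick_center wrist 0.52 [ 0.6715 -0.0145  0.1118]
```

View pics/w4.png

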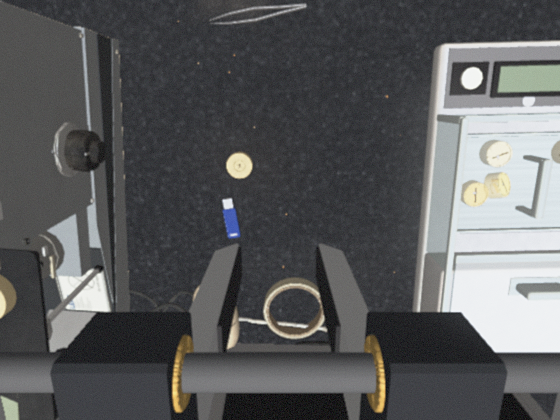

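Three mounts show in the right half at (497,152), (474,194) and (497,185). The second one met contact 10 mm early and may be tilted against its neighbour, so I'll look from above. The stick is at (231,217). I'll pick it next and take a check picture of the tray on the way.

```bash
python3 - <<'E'
from h import *
r.move_to([0.60,-0.015,0.26],Q(YB)); snap('wrist','w5'); print(telemetry.current_t())
E
```

```text
77.3167
```

View pics/w5.png

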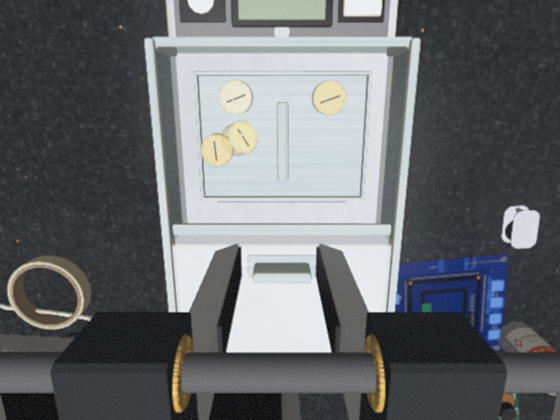

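All four mounts are within the tray walls: (235,97), (330,98), (216,150), and (241,137), which leans slightly on its neighbour. The free half at (330,160) will take the stick.

```bash
python3 - <<'E'
from h import *
r.move_to(HV,Q(0)); im=snap('wrist'); k=vision.get_calibration('wrist')
d=min(models.regions_of('stick_center','wrist'),key=lambda d:np.hypot(*(np.argwhere(d['pixels']).mean(0)-[217,231])))
m=d['pixels'].astype('uint8'); c=max(cv2.findContours(m,0,2)[0],key=cv2.contourArea)
b=cv2.boxPoints(cv2.minAreaRect(c)); w=np.array([ray('wrist',p,.008,k)[:2] for p in b])
e=[w[1]-w[0],w[2]-w[1]]; e=max(e,key=np.linalg.norm); e=e*np.sign(e[0]); yaw=np.arctan2(e[1],e[0])
p=w.mean(0); print(d['score'],p,yaw,np.linalg.norm(e))
if .04<np.linalg.norm(e)<.07:
    print(pick(p,yaw,.017,.0265) and place(.025,.042,.017,.0745))
r.move_to([0.60,-0.015,0.26],Q(YB)); snap('wrist','w6'); print(telemetry.current_t())
E
```

```text
0.96 [ 0.61657864 -0.37126055] 0.1614150758848719 0.055681782853236605
HIT [ 0.61554639 -0.37047765  0.02531393]
picked 0.016260259026810792
over 0.016783244546929515
down 0.015972469175035975
True
86.3
```

View pics/w6.png

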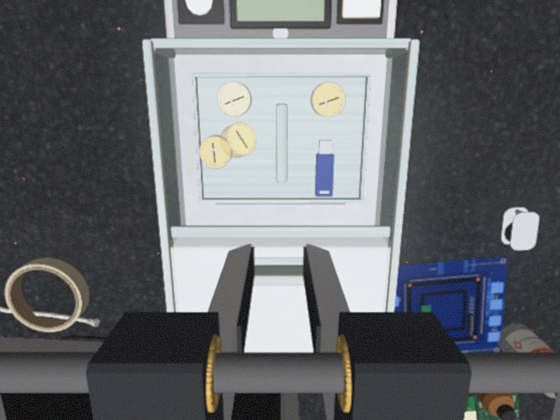

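All five exhibits are in the tray, with the stick lying flat at (325,168). Now I'll shut the door and check it.

```bash
python3 - <<'E'
from h import *
door(.15,0,-.004)
r.move_to([0.50,-0.016,0.34],Q(0)); snap('wrist','w7')
for t in('door_handle','print_top','tray'): show(models.mark_of,t,'wrist',2)
print(telemetry.current_t())
E
```

```text
guard False
grip 0.0496618565760616
slide False [ 7.97974556  1.45008518 -5.79111661]
door_handle wrist 0.8 [ 0.5208 -0.0169  0.1106]
print_top wrist 0.77 [ 0.4433 -0.0912  0.0413]
print_top wrist 0.59 [ 0.5417 -0.3586  0.0064]
92.975
```

View pics/w7.png

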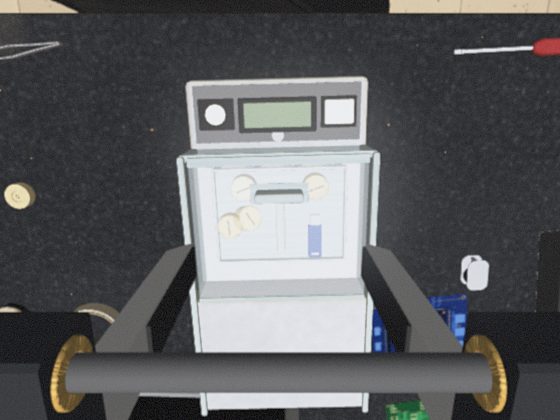

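The door is shut, with the handle at (279,193) and 8 N against the stop, and all the items show through the glass. The print key is at (215,115), so I'll press it and hand in.

```bash
python3 - <<'E'
from h import *
p=ray('wrist',(215.3,115),.042); print(p)
press([.4395,-.0900] if np.hypot(p[0]-.4395,p[1]+.09)<.005 else p[:2])
r.move_to([.40,-.09,.30],Q(0)); snap('wrist'); show(models.mark_of,'door_handle','wrist',1); print(telemetry.current_t())
E
```

```text
[ 0.43828606 -0.08832481  0.042     ]
press True [ 0.43983714 -0.09013037  0.06370143] [-0.2884324   1.05090844  6.61311213]
door_handle wrist 0.97 [ 0.5203 -0.0153  0.1085]
97.975
```

```bash
python3 -c "
from h import *
print(r.sign_off())"
```

```text
the job is handed in; nothing more can be done
None
```

I handed the job in at about 98 s: tare was pressed over the empty tray with the door shut, then all four mounts and the USB stick went into the tray, the door was slid shut and print was pressed. One mount leans slightly on its neighbour inside the tray, and no verdict came back after hand-in.

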